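Tip the topping box open and put the shaker in

TASK

Press down the tab that sticks up from the side of the steel topping box so that its lid tips up wide open and stays standing open by itself. Then pick up the steel shaker, lower it into the box (do not drop it in) and leave it standing upright on the box's floor, with the lid still open. Do not move or tip over the jar, the cup or the bowl.

Things in the scene. Friction and masses are not known exactly. Their poses are not given: they have to be found in the camera images.
- box: Fixed open-topped stainless box, 170 mm (its x) by 170 mm (its y) by 90 mm high, walls and floor 4 mm thick. Origin: centre of its underside, on the work surface; z up. The lid's pivot runs along the box's x on its +y rim; the tab sticks out on the +y side. Its position and yaw vary (it is turned less than 0.4 rad).
- pivot (a point): Middle of the lid's pivot line: at (0, 88, 94) mm in the box's frame; the line is parallel to the box's x axis.
- lid (a joint): Angle of the rocker lid in rad: 0 shut (level), 1.62 at its stop (just past vertical). It starts shut or ajar by up to 0.12. The hinge is stiff: the lid (0.29 kg with its tab) stays at any angle where it is left. Pushing straight down on the tab 50 to 60 mm out from the pivot takes about 6 to 14 N.
- lid_edge (a point): Middle of the free edge of the lid, a 3 mm steel sheet 176 mm wide that reaches 180 mm from the pivot over the box towards the box's -y. Open, the lid stands as a wall along the pivot line, its top 274 mm above the counter; pass above or round it, and keep the gripper's wide side parallel to the pivot, both when pressing and when reaching into the box.
- tab_mid (a point): Centre (45 mm from the pivot) of the tab: flat steel tab, 90 mm long, 64 mm wide (along box x), 4 mm thick, rigid with the lid. From the pivot it points out of the box (box +y) and, lid shut, 48 degrees up (tip 67 mm above, 60 mm out from the pivot); at the stop 45 degrees below level (tip 30 mm above the counter).
- shaker_center (a point): Centre (half-way up, 47.5 mm above its foot) of the loose steel shaker: an upright cylinder 56 mm in diameter up to 74 mm above its foot, then a narrower domed top, 95 mm high overall, about 0.24 kg, solid. Stands on the work surface on the robot's right; it changes places with the jar and the cup. z points up out of its top.
- jar: Bystander: loose upright amber glass jar with a flat steel cap, 62 mm in diameter, 112 mm high. Origin: centre of its underside. Leave it alone.
- cup: Bystander: loose open white ceramic cup, 72 mm across the rim, 62 mm high. Origin: centre of its underside. Leave it alone.
- bowl: Bystander: loose steel bowl, 140 mm across, 55 mm high, beyond the box. Origin: centre of its underside. Leave it alone.
Things that resemble listed ones, but are neither listed nor needed, are in the scene too. Leave any yellow look-alike of the part that bears shaker_center alone.

How it is judged:
By the outcome, as a careful person would: the job done as asked, in the order asked, and still so for the second after the job is handed in, with the robot touching nothing.
It also fails if it takes over 56 s, if anything falls off the work surface, if the arm or the gripper's body presses on something with over 40 N, if the wrist force passes 120 N, or if a joint passes its speed limit or range.

ROBOT

A 6-joint arm with a two-finger parallel gripper is mounted at the origin on the work surface. World frame = base frame: x ahead of the robot, y to its left, z up, the work surface at z = 0. Lengths are in m, angles in rad, forces in N, time in s.
With the tool pointing down it reaches from about 0.35 to 0.8 m from the base axis. Payload 7.3 kg.
Tool frame: the origin (TCP) lies at the very end of the fingers, on their centre line; the grasp point (between the pads) lies 19 mm behind it; z points along the fingers, y is the line along which they close (so a half turn about z gives the same grasp; the last joint's range is limited). The gripper opens to 85 mm and grips with 20 to 120 N. Pads are 22 mm wide; open, the fingers measure 114 mm over their backs; the gripper's body (76 mm by 85 mm) begins 54 mm behind the grasp point. The pads swing forward as they close: fully open they stand 13 mm farther back than shut.
Start: joints at [-1.42, 0.342, 1.524, -0, 1.275, -0.146], TCP at [0.154, -0.502, 0.231] pointing down, gripper open.
Joint ranges: [-2.53, 2.53], [-0.77, 2.02], [0.04, 2.7], [-1, 4.14], [0.28, 2.66], [-3.11, 3.11]. Speed limits (rad/s): [2.57, 2.57, 3.14, 3.14, 3.14, 3.14].

INTERFACE

Orientations are given as a 3x3 rotation matrix whose columns are the frame's x, y, z axes.
In Python, from rig import * gives the robot as it stands. The module is installed in compiled form; this text tells all that it offers.
- The arm moves only by the tool apply_moves, never from a script. Its argument "moves" is a list that holds one entry, the list of rows, each a list of 7 numbers: the opening, from 0 (shut) to 1 (fully open), then the shift along the tool's x, y, z in mm, then the turn, a rotation vector about the tool's x, y, z in rad. A call has 1 to 10 rows; each row shifts and turns the commanded pose from where the row before left it, along the tool's axes as they then stand; what a row does not reach is not made up. A row lasts 1/8 s, in which the tool goes at most 62.5 mm and 10.7 degrees, less where a joint would pass 70% of its speed; a pose out of reach is approached as far as the arm can. A call with a gripper value outside its range is refused whole. The fingers move at their own pace and stop on an object; the grip force is fixed at half the most. Time passes only in rows, so rows that do not move let the fingers close. It gives the time, the measured TCP pose, the force, the opening and the grip force at its end, in the units of the state.
- sense(): the state, without advancing time (a new reading comes with each control period).
- grab_frame(name): name is "scene" or "top" or "wrist"; returns (picture, depth): 480x640x3 uint8, blue, green, red; 480x640 float32, m along the optical axis (not along the pixel's ray), 0 where there is no reading.
- calibration(name): a dict with "fov_y" (degrees; the focal length in pixels is half the picture's height over the tangent of half this angle, whatever the lens; pixels are square), "cx", "cy" (the principal point, pixels), "T" (4x4, takes a point from camera to world coordinates). Camera axes: x right, y down, z forward; pixel columns grow to the right and rows downward; lengths in m; the calibration is good to about 2 mm. The wrist camera is an equidistant fisheye: a pixel r from the principal point sees the ray r / f radians off the axis. A picture is of the moment at which its call begins: read the wrist's pose just before it. calibration takes no time and is no camera call; for the wrist camera it gives the pose at the moment of the call.
- close_job(): hands the job in; it is judged then, once.
Trained networks look in the newest picture that a camera, given by its name, has taken for a name from the list of things; names that differ only in an ending like _2 or _b are one class to them, and where a whole thing is asked for, a point or a joint stands for the part that bears it (a point fixed in the world has none). Each returns a list of dicts, best first, with "confidence" (0 to 1); they miss things now and then, are a little off and sometimes report something else, mostly with a low value. They report only what shows in the picture. A call takes as long as a camera call. They do not tell look-alikes from the thing itself.
- spot_in(label, camera): "point" ([x, y, z] in m, in world coordinates, good to about 4 mm: the middle of the surface that is visible of it).
- place_of(label, camera): "point" ([x, y, z] in m, in world coordinates, good to about 4 mm: a listed point, or the origin of a listed thing).
The state is a dict: "time": time; "qpos": joint angles; "qvel": joint speeds; "joint_efforts": joint torques, N m; "eef_pos": TCP position; "orientation": TCP orientation; "force": force on the tool from outside, world axes, zero at the start; "wrist_torque": the same for the moment, N m; "gripper_width": finger opening in m; "finger_force": force on a finger pad.
Only numpy, scipy, OpenCV 4.12 (cv2) and the standard library are available. Lean on these libraries where they do the work, as an engineer would, in place of code of your own. Each camera call takes 0.05 s, during which the arm holds its last target. There are 200 camera calls.

## Working session

There is one attempt and no reset: what is moved stays moved. The work goes in short steps, Python scripts to look and compute and a tool call to move; the robot and the scene stay as the last step left them, time stands still between calls to the robot, and variables do not carry over. Pictures are saved under pics/ and viewed, at most 10 in all, crops included, and the job is handed in when it is done.

Besides the shell and the picture viewer there is one more tool, called after "Request:" in YAML: its name, and indented under it one key for each argument. apply_moves: Moves the arm, as the interface text tells. Its arguments: {"type":"object","properties":{"moves":{"type":"array"}},"required":["moves"]}

```bash
mkdir -p pics; python3 - <<'E'
from rig import *
import cv2,numpy as np
ims=[]
for c in ["scene","top"]:
    p,d=grab_frame(c); cv2.imwrite(f"pics/{c}0.png",p); np.save(c+"d.npy",d)
    for l in ["box","pivot","lid_edge","tab_mid","shaker_center","jar","cup","bowl"]:
        print(c,l,[(np.round(r["point"],3).tolist(),round(r["confidence"],2)) for r in place_of(l,c)[:3]])
    C=calibration(c); print(C["fov_y"],C["cx"],C["cy"],C["T"].round(3).tolist() if hasattr(C["T"],'round') else C["T"])
s=sense(); print(s["time"],s["eef_pos"],s["orientation"],s["force"])
E
```

```text
scene box [([0.484, 0.098, -0.003], 0.88)]
scene pivot [([0.456, 0.179, 0.096], 0.64), ([0.515, 0.014, 0.108], 0.51)]
scene lid_edge [([0.513, 0.015, 0.108], 0.79)]
scene tab_mid [([0.444, 0.211, 0.128], 0.85)]
scene shaker_center [([0.526, -0.314, 0.047], 0.97), ([0.629, -0.316, 0.043], 0.59)]
scene jar [([0.444, -0.114, -0.002], 0.63)]
scene cup [([0.612, -0.158, 0.003], 0.84)]
scene bowl [([0.779, -0.057, 0.002], 0.83)]
45.04636734096425 320.99401235230954 235.5748545157407 [[-0.408, 0.577, -0.708, 1.433], [0.913, 0.246, -0.325, 0.35], [-0.013, -0.779, -0.627, 0.822], [0.0, 0.0, 0.0, 1.0]]
top box []
top pivot [([0.454, 0.18, 0.092], 0.94)]
top lid_edge [([0.508, 0.006, 0.108], 0.98)]
top tab_mid [([0.441, 0.212, 0.123], 0.72)]
top shaker_center [([0.63, -0.322, 0.047], 0.68)]
top jar [([0.442, -0.118, -0.001], 0.82)]
top cup [([0.613, -0.163, 0.002], 0.9)]
top bowl [([0.775, -0.056, -0.001], 0.81)]
44.59450313981845 333.73731587593716 238.54988362954333 [[-0.005, -0.989, 0.147, 0.425], [-1.0, 0.004, -0.011, -0.009], [0.011, -0.147, -0.989, 1.234], [0.0, 0.0, 0.0, 1.0]]
0.9 [ 0.15356431 -0.50205997  0.23132473] [[ 9.56281572e-01  2.92447525e-01  6.71956630e-06]
 [ 2.92447524e-01 -9.56281567e-01 -1.01312491e-04]
 [-2.32027898e-05  9.88483887e-05 -9.99999995e-01]] [0.34813774 0.29493198 0.6568514 ]
```

View pics/scene0.png

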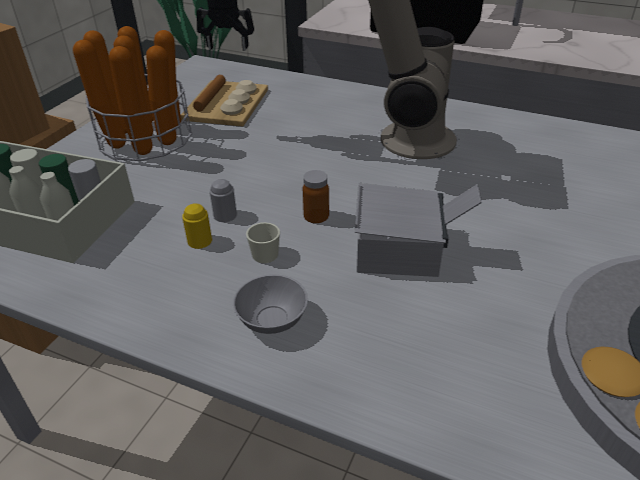

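View pics/top0.png

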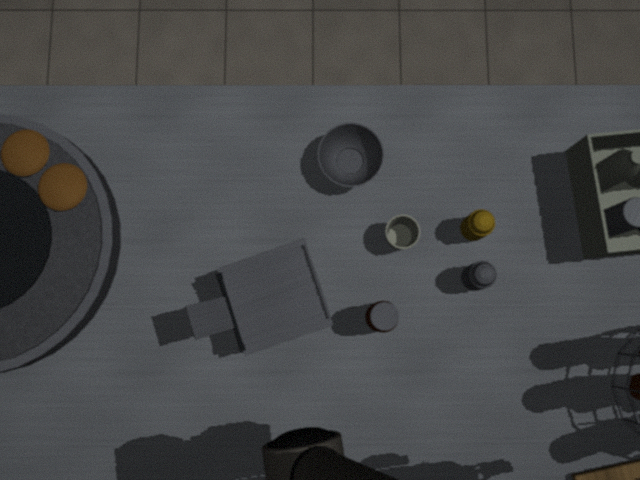

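The scene picture shows the box at about (400,230) with its tab at (462,203). Two candidates match the shaker:
- the steel-grey one at scene (223,200), top (479,276)
- a yellow one at scene (197,227), top (478,224)

The grey one fits "steel". The yellow one is the look-alike. I'll confirm this in a crop and refine the box pose from depth.

```bash
cat > h.py <<'E'
from rig import *
import cv2,numpy as np
from scipy.spatial.transform import Rotation as R
def cloud(c,d):
    C=calibration(c);f=240/np.tan(np.radians(C["fov_y"]/2));T=np.array(C["T"])
    v,u=np.mgrid[:480,:640]
    P=np.stack([(u-C["cx"])/f*d,(v-C["cy"])/f*d,d],-1)@T[:3,:3].T+T[:3,3]
    P[d==0]=np.nan
    return P
def plan(wps,grip):
    """wps: (x,y,z,angle of tool x,n rows); tool pointing down"""
    s=sense();p=np.array(s["eef_pos"]);M=np.array(s["orientation"])
    print("t",s["time"],"F",np.round(s["force"],1))
    out=[]
    for x,y,z,a,n in wps:
        t=np.array([x,y,z]);G=np.array([[np.cos(a),np.sin(a),0],[np.sin(a),-np.cos(a),0],[0,0,-1]])
        dp=(t-p)/n; w=R.from_matrix(M.T@G).as_rotvec()/n
        for i in range(n):
            out.append([grip]+np.round(M.T@dp*1000,0).astype(int).tolist()+np.round(w,3).tolist())
            M=M@R.from_rotvec(w).as_matrix()
        p=t;M=G
    for o in out: print(str(o)+",")
E
python3 - <<'E'
from h import *
d=np.load("topd.npy");P=cloud("top",d)
m=(P[...,2]>.085)&(P[...,2]<.118)&(P[...,0]>.3)&(P[...,0]<.65)&(P[...,1]>-.05)&(P[...,1]<.3)
m=cv2.morphologyEx(m.astype(np.uint8),cv2.MORPH_OPEN,np.ones((9,9)))>0
Q=P[m]; (c,wh,a)=cv2.minAreaRect((Q[:,:2]*1000).astype(np.float32)); print(c,wh,a)
print(cv2.boxPoints((c,wh,a)))
A=np.c_[Q[:,:2],np.ones(len(Q))]; print("plane",np.linalg.lstsq(A,Q[:,2],rcond=None)[0])
t=(P[...,2]>.12)&(P[...,2]<.18)&(P[...,0]>.3)&(P[...,0]<.6)&(P[...,1]>.15)&(P[...,1]<.32)
T=P[t];print("tab",len(T),T.mean(0),T.min(0),T.max(0))
# shaker (grey) from depth
for n,(x,y) in {"grey":(.526,-.316),"yellow":(.629,-.318)}.items():
    k=(np.hypot(P[...,0]-x,P[...,1]-y)<.05)&(P[...,2]>.06);B=P[k];print(n,B.mean(0),B.max(0))
p=cv2.imread("pics/scene0.png");cv2.imwrite("pics/crop.png",cv2.resize(p[160:270,170:350],None,fx=4,fy=4,interpolation=cv2.INTER_CUBIC))
E
```

```text
(477.92071533203125, 105.34814453125) (176.06466674804688, 198.3511962890625) 18.64387321472168
[[362.803   171.17679]
 [426.21292 -16.76572]
 [593.03845  39.5195 ]
 [529.62854 227.462  ]]
plane [ 0.0217544  -0.06284142  0.09905505]
tab 912 [0.43837947 0.22192927 0.13936066] [0.40204082 0.18855424 0.12009042] [0.47568244 0.25092719 0.1606698 ]
grey [ 0.52291213 -0.31292923  0.08556099] [ 0.55121322 -0.28959323  0.10046185]
yellow [ 0.62666042 -0.31484426  0.08564085] [ 0.65687823 -0.29142655  0.10104849]
```

View pics/crop.png

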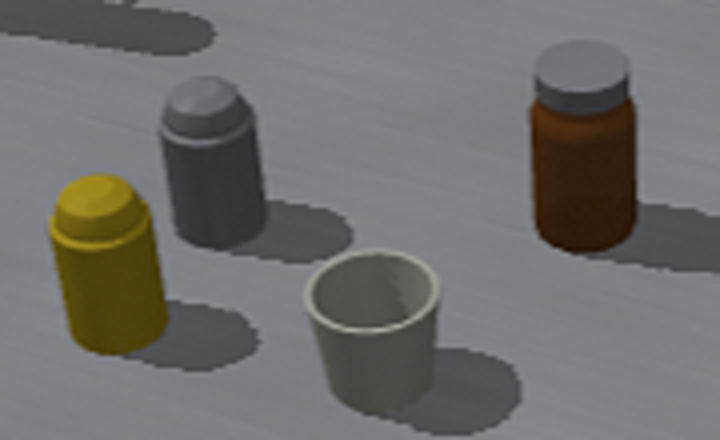

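The crop shows the grey domed shaker at (215,165) and the yellow twin at (105,265), so grey is the target. Box yaw is about 0.325, and the pivot is near (0.453, 0.181).

```bash
python3 - <<'E'
from h import *
plan([(.42,-.17,.25,1.0,10),(.436,.230,.20,1.896,10)],0)
E
```

```text
t 0.9 F [0.3 0.3 0.7]
[0, 35, -24, -2, 0.0, 0.0, -0.07],
[0, 37, -21, -2, 0.0, 0.0, -0.07],
[0, 38, -19, -2, 0.0, 0.0, -0.07],
[0, 39, -16, -2, 0.0, 0.0, -0.07],
[0, 40, -13, -2, 0.0, 0.0, -0.07],
[0, 41, -10, -2, 0.0, 0.0, -0.07],
[0, 42, -7, -2, 0.0, 0.0, -0.07],
[0, 42, -4, -2, 0.0, 0.0, -0.07],
[0, 43, -2, -2, 0.0, 0.0, -0.07],
[0, 43, 1, -2, 0.0, 0.0, -0.07],
[0, 35, -20, 5, 0.0, 0.0, -0.09],
[0, 36, -17, 5, 0.0, 0.0, -0.09],
[0, 38, -14, 5, 0.0, 0.0, -0.09],
[0, 39, -10, 5, 0.0, 0.0, -0.09],
[0, 39, -7, 5, 0.0, 0.0, -0.09],
[0, 40, -3, 5, 0.0, 0.0, -0.09],
[0, 40, 0, 5, 0.0, 0.0, -0.09],
[0, 40, 4, 5, 0.0, 0.0, -0.09],
[0, 39, 7, 5, 0.0, 0.0, -0.09],
[0, 39, 11, 5, 0.0, 0.0, -0.09],
```

Request:
apply_moves:
  moves:
    - [[0,35,-24,-2,0,0,-0.07],[0,37,-21,-2,0,0,-0.07],[0,38,-19,-2,0,0,-0.07],[0,39,-16,-2,0,0,-0.07],[0,40,-13,-2,0,0,-0.07],[0,41,-10,-2,0,0,-0.07],[0,42,-7,-2,0,0,-0.07],[0,42,-4,-2,0,0,-0.07],[0,43,-2,-2,0,0,-0.07],[0,43,1,-2,0,0,-0.07]]

```text
time: 2.15
eef_pos: [0.4208, -0.1702, 0.2515]
orientation: [[0.541, 0.841, 0.0], [0.841, -0.541, -0.0], [-0.0, 0.001, -1.0]]
force: [0.1, -0.6, 0.6]
gripper_width: -0.0003
finger_force: 0.0
```

Request:
apply_moves:
  moves:
    - [[0,35,-20,5,0,0,-0.09],[0,36,-17,5,0,0,-0.09],[0,38,-14,5,0,0,-0.09],[0,39,-10,5,0,0,-0.09],[0,39,-7,5,0,0,-0.09],[0,40,-3,5,0,0,-0.09],[0,40,0,5,0,0,-0.09],[0,40,4,5,0,0,-0.09],[0,39,7,5,0,0,-0.09],[0,39,11,5,0,0,-0.09]]

```text
time: 3.4
eef_pos: [0.4371, 0.2306, 0.2012]
orientation: [[-0.323, 0.946, 0.0], [0.946, 0.323, -0.0], [-0.0, 0.0, -1.0]]
force: [0.7, -0.5, -0.9]
gripper_width: -0.0002
finger_force: 0.0
```

```bash
python3 - <<'E'
from h import *
s=sense();print(s["eef_pos"],s["gripper_width"],np.array(s["orientation"])[:,0])
p,d=grab_frame("wrist");cv2.imwrite("pics/w1.png",p)
for l in ["tab_mid","pivot"]:
    print(l,[(np.round(r["point"],3).tolist(),round(r["confidence"],2)) for r in place_of(l,"wrist")[:3]])
plan([(.436,.230,.20,1.896,2)],0)
E
```

```text
[0.43708467 0.23056172 0.20120913] -0.00017791572917453036 [-3.23088426e-01  9.46368760e-01 -1.95618426e-04]
tab_mid [([0.445, 0.215, 0.12], 0.86)]
pivot []
t 3.55 F [-0.6 -0.4 -0.4]
[0, 0, 0, 0, -0.0, 0.0, 0.002],
[0, 0, 0, 0, -0.0, 0.0, 0.002],
```

View pics/w1.png

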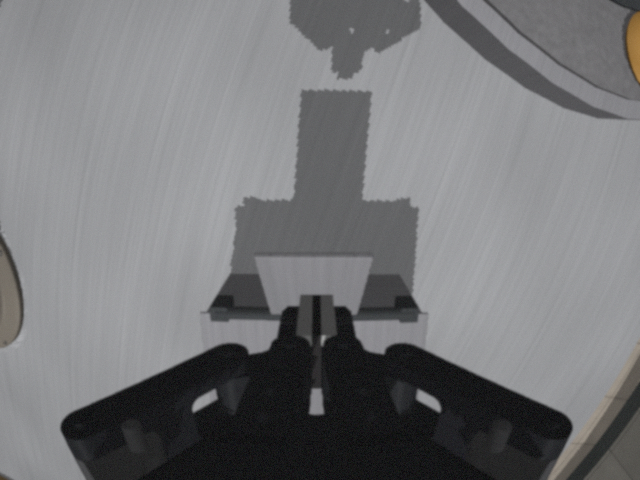

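The wrist view shows the closed fingers at (315,320), centred on the tab, whose tip edge is at row 255. Pressing down now.

Request:
apply_moves:
  moves:
    - [[0,0,0,20,0,0,0],[0,0,0,15,0,0,0],[0,0,0,10,0,0,0],[0,0,0,10,0,0,0],[0,0,0,10,0,0,0],[0,0,0,10,0,0,0]]

```text
time: 4.3
eef_pos: [0.4387, 0.2295, 0.1277]
orientation: [[-0.319, 0.948, 0.004], [0.948, 0.319, 0.002], [0.0, 0.005, -1.0]]
force: [-1.4, 2.1, 10.0]
gripper_width: -0.0002
finger_force: 4.3
```

Request:
apply_moves:
  moves:
    - [[0,1,0,9,0,0,0],[0,1,0,9,0,0,0],[0,1,0,9,0,0,0],[0,1,0,9,0,0,0],[0,1,0,9,0,0,0]]

```text
time: 4.92
eef_pos: [0.4375, 0.2336, 0.0827]
orientation: [[-0.32, 0.947, 0.005], [0.947, 0.32, 0.0], [-0.001, 0.005, -1.0]]
force: [2.3, -4.5, 10.9]
gripper_width: 0.0002
finger_force: 4.6
```

Request:
apply_moves:
  moves:
    - [[0,2,0,8,0,0,0],[0,2,0,8,0,0,0],[0,1,0,7,0,0,0],[0,0,0,5,0,0,0]]

```text
time: 5.42
eef_pos: [0.4353, 0.2387, 0.0542]
orientation: [[-0.32, 0.948, 0.003], [0.948, 0.32, 0.001], [-0.0, 0.003, -1.0]]
force: [-0.5, 0.1, 7.5]
gripper_width: 0.0002
finger_force: 2.7
```

```bash
python3 - <<'E'
from h import *
s=sense();print(s["force"],s["eef_pos"])
p,d=grab_frame("scene");P=cloud("scene",d);cv2.imwrite("pics/s2.png",p)
rel=(P-[.453,.181,.094]);y=rel[...,:2]@[-.319,.948];x=rel[...,:2]@[.948,.319]
m=(abs(x)<.085)&(y>-.1)&(y<.04)&(rel[...,2]>.05)&(rel[...,2]<.175)
k=np.polyfit(rel[...,2][m],y[m],1);print("n",m.sum(),"lid y slope vs z",k,"angle",np.pi/2+np.arctan(k[0]))
E
```

```text
[-0.51798245  0.11253322  7.54454702] [0.43532748 0.2387141  0.05423164]
n 1048 lid y slope vs z [ 0.11496227 -0.00485363] angle 1.685256111074801
```

View pics/s2.png

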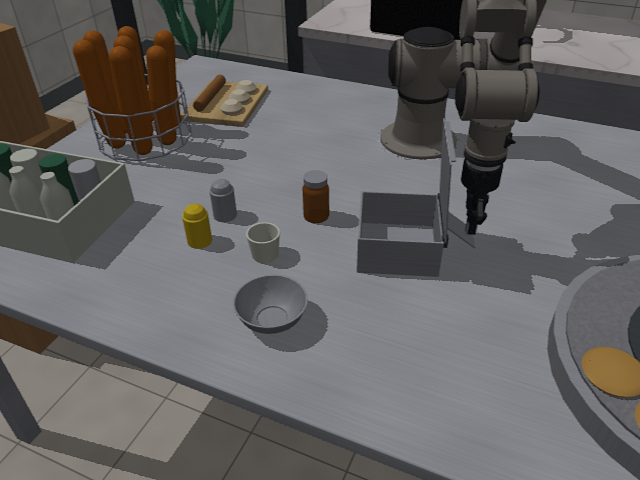

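The lid now stands nearly upright, at (447,180). I'll press a little farther, to the stop.

Request:
apply_moves:
  moves:
    - [[0,0,0,4,0,0,0],[0,0,0,3,0,0,0],[0,0,0,2,0,0,0],[0,0,0,0,0,0,0]]

```text
time: 5.98
eef_pos: [0.4349, 0.2387, 0.0449]
orientation: [[-0.32, 0.948, 0.002], [0.948, 0.32, 0.001], [-0.0, 0.002, -1.0]]
force: [-0.2, 1.7, 3.4]
gripper_width: 0.0
finger_force: 1.4
```

Request:
apply_moves:
  moves:
    - [[0,0,0,3,0,0,0],[0,0,0,3,0,0,0]]

```text
time: 6.22
eef_pos: [0.4352, 0.2401, 0.0412]
orientation: [[-0.319, 0.948, 0.004], [0.948, 0.319, 0.003], [0.002, 0.005, -1.0]]
force: [-10.4, 6.0, 43.3]
gripper_width: -0.0002
finger_force: 18.3
```

Request:
apply_moves:
  moves:
    - [[0,0,0,2,0,0,0],[0,0,0,2,0,0,0]]

```text
time: 6.48
eef_pos: [0.4356, 0.241, 0.04]
orientation: [[-0.32, 0.948, 0.006], [0.948, 0.319, 0.005], [0.002, 0.008, -1.0]]
force: [-18.1, 4.5, 70.1]
gripper_width: 0.0001
finger_force: 28.5
```

At the stop (force climbs). Retreating straight up.

Request:
apply_moves:
  moves:
    - [[0,0,0,-10,0,0,0],[0,3,0,-20,0,0,0],[0,2,0,-40,0,0,0],[0,0,0,-50,0,0,0],[0,0,0,-50,0,0,0],[0,0,0,-50,0,0,0],[0,0,0,-50,0,0,0],[0,0,0,-20,0,0,0]]

```text
time: 7.48
eef_pos: [0.4329, 0.2434, 0.3272]
orientation: [[-0.32, 0.947, 0.004], [0.947, 0.32, 0.001], [-0.0, 0.004, -1.0]]
force: [1.0, -0.6, -0.7]
gripper_width: -0.0003
finger_force: 0.0
```

```bash
python3 - <<'E'
from h import *
s=sense();print(s["eef_pos"],s["qpos"])
plan([(.47,-.03,.33,1.1,9),(.523,-.313,.20,.25,9)],1)
E
```

```text
[0.43287676 0.24337822 0.32719579] [ 3.57886738e-01  2.28034617e-01  1.41906887e+00 -2.47284718e-04
  1.49027922e+00  3.23613218e-02]
t 7.475 F [ 1.  -0.6 -0.7]
[1, -30, -6, 0, 0.0, -0.0, 0.088],
[1, -30, -3, 0, 0.0, -0.0, 0.088],
[1, -31, 0, 0, 0.0, -0.0, 0.088],
[1, -31, 2, 0, 0.0, -0.0, 0.088],
[1, -30, 5, 0, 0.0, -0.0, 0.088],
[1, -30, 8, 0, 0.0, -0.0, 0.088],
[1, -29, 10, 0, 0.0, -0.0, 0.088],
[1, -28, 13, 0, 0.0, -0.0, 0.088],
[1, -27, 15, 0, 0.0, -0.0, 0.088],
[1, -25, 20, 14, 0.0, 0.0, 0.094],
[1, -23, 22, 14, 0.0, 0.0, 0.094],
[1, -21, 24, 14, 0.0, 0.0, 0.094],
[1, -19, 26, 14, 0.0, 0.0, 0.094],
[1, -16, 27, 14, 0.0, 0.0, 0.094],
[1, -14, 29, 14, 0.0, 0.0, 0.094],
[1, -11, 30, 14, 0.0, 0.0, 0.094],
[1, -8, 31, 14, 0.0, 0.0, 0.094],
[1, -5, 32, 14, 0.0, 0.0, 0.094],
```

Request:
apply_moves:
  moves:
    - [[0,-30,-6,0,0,0,0.088],[0,-30,-3,0,0,0,0.088],[0,-31,0,0,0,0,0.088],[0,-31,2,0,0,0,0.088],[0,-30,5,0,0,0,0.088],[0,-30,8,0,0,0,0.088],[0,-29,10,0,0,0,0.088],[0,-28,13,0,0,0,0.088],[0,-27,15,0,0,0,0.088]]

```text
time: 8.6
eef_pos: [0.4698, -0.0319, 0.3239]
orientation: [[0.452, 0.892, -0.001], [0.892, -0.452, 0.0], [-0.0, -0.001, -1.0]]
force: [0.7, 1.1, 0.0]
gripper_width: 0.0001
finger_force: 0.0
```

Request:
apply_moves:
  moves:
    - [[1,-25,20,14,0,0,0.094],[1,-23,22,14,0,0,0.094],[1,-21,24,14,0,0,0.094],[1,-19,26,14,0,0,0.094],[1,-16,27,14,0,0,0.094],[1,-14,29,14,0,0,0.094],[1,-11,30,14,0,0,0.094],[1,-8,31,14,0,0,0.094],[1,-5,32,14,0,0,0.094]]

```text
time: 9.72
eef_pos: [0.5257, -0.3142, 0.1973]
orientation: [[0.968, 0.252, -0.001], [0.252, -0.968, 0.001], [-0.001, -0.001, -1.0]]
force: [0.2, -0.0, 0.7]
gripper_width: 0.0853
finger_force: 0.0
```

```bash
python3 - <<'E'
from h import *
s=sense();print(s["eef_pos"],s["gripper_width"],np.array(s["orientation"])[:,0])
p,d=grab_frame("wrist");cv2.imwrite("pics/w2.png",p)
print([(np.round(r["point"],3).tolist(),round(r["confidence"],2)) for r in place_of("shaker_center","wrist")[:3]])
p,d=grab_frame("top");P=cloud("top",d);cv2.imwrite("pics/t2.png",p)
p,d=grab_frame("scene")
print([(np.round(r["point"],3).tolist(),round(r["confidence"],2)) for r in place_of("shaker_center","scene")[:3]])
P=cloud("scene",d)
rel=(P-[.453,.181,.094]);y=rel[...,:2]@[-.319,.948];x=rel[...,:2]@[.948,.319]
m=(abs(x)<.085)&(y>-.06)&(y<.04)&(rel[...,2]>.02)&(rel[...,2]<.185)
k=np.polyfit(rel[...,2][m],y[m],1);print("n",m.sum(),"angle",np.pi/2+np.arctan(k[0]),"y0",k[1],"ztop",rel[...,2][m].max())
E
```

```text
[ 0.52571288 -0.31416079  0.1973092 ] 0.08533387614874081 [ 9.67634371e-01  2.52354956e-01 -8.36333377e-04]
[]
[([0.523, -0.314, 0.048], 0.94)]
n 1399 angle 1.644589199996681 y0 -0.007152269482308151 ztop 0.18277403025726888
```

View pics/w2.png

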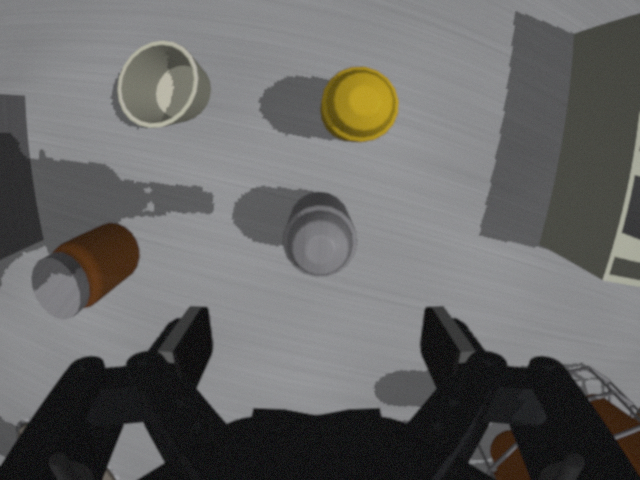

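View pics/t2.png

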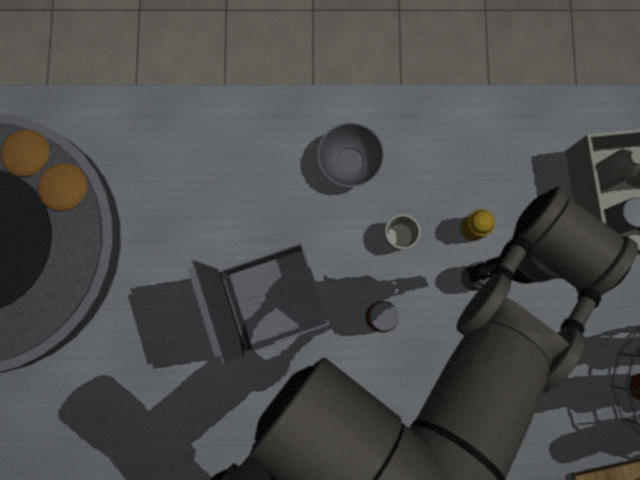

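The wrist view shows the steel shaker at (320,240), centred between the fingers (midpoint column about 317). The yellow twin at (360,103) is clear of the fingers. The top view shows the lid standing open at (225,310). Descending to grasp.

Request:
apply_moves:
  moves:
    - [[1,-2,0,40,0,0,0],[1,0,0,40,0,0,0],[1,0,0,35,0,0,0],[1,0,0,25,0,0,0],[1,0,0,15,0,0,0],[1,0,0,7,0,0,0],[1,0,0,0,0,0,0]]

```text
time: 10.85
eef_pos: [0.5244, -0.3135, 0.0368]
orientation: [[0.967, 0.256, 0.0], [0.256, -0.967, -0.0], [0.0, 0.0, -1.0]]
force: [0.0, 0.4, 0.4]
gripper_width: 0.0855
finger_force: 0.0
```

Request:
apply_moves:
  moves:
    - [[0.3,0,0,0,0,0,0],[0,0,0,0,0,0,0],[0,0,0,0,0,0,0],[0,0,0,0,0,0,0],[0,0,0,0,0,0,0],[0,0,0,0,0,0,0]]

```text
time: 11.6
eef_pos: [0.5251, -0.3146, 0.0378]
orientation: [[0.967, 0.256, 0.003], [0.256, -0.967, -0.002], [0.002, 0.003, -1.0]]
force: [0.3, -1.9, 5.5]
gripper_width: 0.0544
finger_force: 64.0
```

```bash
python3 - <<'E'
from h import *
s=sense();M=np.array(s["orientation"]);C=np.array(calibration("wrist")["T"])
print("cam in tool",M.T@(C[:3,3]-s["eef_pos"]))
u=np.array([-.319,.948]); c=np.array([.453,.181])-.100*u; print(c)
plan([(.525,-.315,.21,.26,5),(.50,-.13,.24,1.1,9),(c[0],c[1],.23,1.896,9)],0)
E
```

```text
cam in tool [ 0.07096859 -0.00039621 -0.14393068]
[0.4849 0.0862]
t 11.6 F [ 0.3 -1.9  5.5]
[0, 0, 0, -34, 0.001, -0.0, -0.0],
[0, 0, 0, -34, 0.001, -0.0, -0.0],
[0, 0, 0, -34, 0.001, -0.0, -0.0],
[0, 0, 0, -34, 0.001, -0.0, -0.0],
[0, 0, 0, -34, 0.001, -0.0, -0.0],
[0, 3, -21, -3, 0.0, 0.0, -0.093],
[0, 5, -20, -3, 0.0, 0.0, -0.093],
[0, 6, -20, -3, 0.0, 0.0, -0.093],
[0, 8, -19, -3, 0.0, 0.0, -0.093],
[0, 10, -18, -3, 0.0, 0.0, -0.093],
[0, 12, -17, -3, 0.0, 0.0, -0.093],
[0, 13, -16, -3, 0.0, 0.0, -0.093],
[0, 15, -15, -3, 0.0, 0.0, -0.093],
[0, 16, -13, -3, 0.0, 0.0, -0.093],
[0, 21, -12, 1, 0.0, 0.0, -0.088],
[0, 22, -11, 1, 0.0, 0.0, -0.088],
[0, 23, -9, 1, 0.0, 0.0, -0.088],
[0, 23, -7, 1, 0.0, 0.0, -0.088],
[0, 24, -4, 1, 0.0, 0.0, -0.088],
[0, 24, -2, 1, 0.0, 0.0, -0.088],
[0, 24, 0, 1, 0.0, 0.0, -0.088],
[0, 24, 2, 1, 0.0, 0.0, -0.088],
[0, 24, 4, 1, 0.0, 0.0, -0.088],
```

Lifting and carrying. I'll place the shaker 112 mm from the pivot, so the wrist camera stays clear of the lid.

Request:
apply_moves:
  moves:
    - [[0,0,0,-15,0,0,0],[0,0,0,-30,0,0,0],[0,0,0,-40,0,0,0],[0,0,0,-45,0,0,0],[0,0,0,-40,0,0,0]]

```text
time: 12.22
eef_pos: [0.5238, -0.3131, 0.2083]
orientation: [[0.967, 0.256, -0.0], [0.256, -0.967, 0.0], [-0.0, -0.0, -1.0]]
force: [0.9, -0.1, -3.3]
gripper_width: 0.0544
finger_force: 64.0
```

Request:
apply_moves:
  moves:
    - [[0,3,-21,-3,0,0,-0.093],[0,5,-20,-3,0,0,-0.093],[0,6,-20,-3,0,0,-0.093],[0,8,-19,-3,0,0,-0.093],[0,10,-18,-3,0,0,-0.093],[0,12,-17,-3,0,0,-0.093],[0,13,-16,-3,0,0,-0.093],[0,15,-15,-3,0,0,-0.093],[0,16,-13,-3,0,0,-0.093]]

```text
time: 13.35
eef_pos: [0.5001, -0.1268, 0.2337]
orientation: [[0.455, 0.891, -0.001], [0.891, -0.455, 0.0], [0.0, -0.001, -1.0]]
force: [0.3, -0.4, -3.3]
gripper_width: 0.0546
finger_force: 64.1
```

```bash
python3 - <<'E'
from h import *
plan([(.489,.075,.23,1.896,9)],0);s=sense();print(s["eef_pos"],s["gripper_width"],s["finger_force"])
E
```

```text
t 13.35 F [ 0.3 -0.4 -3.3]
[0, 19, -11, 0, -0.0, -0.0, -0.089],
[0, 20, -10, 0, -0.0, -0.0, -0.089],
[0, 21, -8, 0, -0.0, -0.0, -0.089],
[0, 22, -6, 0, -0.0, -0.0, -0.089],
[0, 22, -4, 0, -0.0, -0.0, -0.089],
[0, 22, -2, 0, -0.0, -0.0, -0.089],
[0, 22, 0, 0, -0.0, -0.0, -0.089],
[0, 22, 2, 0, -0.0, -0.0, -0.089],
[0, 22, 4, 0, -0.0, -0.0, -0.089],
[ 0.50012221 -0.12679069  0.23366617] 0.05458026992859064 64.07603906269287
```

Request:
apply_moves:
  moves:
    - [[0,19,-11,0,0,0,-0.089],[0,20,-10,0,0,0,-0.089],[0,21,-8,0,0,0,-0.089],[0,22,-6,0,0,0,-0.089],[0,22,-4,0,0,0,-0.089],[0,22,-2,0,0,0,-0.089],[0,22,0,0,0,0,-0.089],[0,22,2,0,0,0,-0.089],[0,22,4,0,0,0,-0.089],[0,0,0,0,0,0,0]]

```text
time: 14.6
eef_pos: [0.4879, 0.0735, 0.2335]
orientation: [[-0.322, 0.947, -0.001], [0.947, 0.322, 0.0], [0.0, -0.001, -1.0]]
force: [0.5, -0.2, -2.8]
gripper_width: 0.054
finger_force: 64.1
```

```bash
python3 - <<'E'
from h import *
s=sense();print(s["eef_pos"],s["force"])
p,d=grab_frame("wrist");cv2.imwrite("pics/w3.png",p)
E
```

```text
[0.48788316 0.07346301 0.23352752] [ 0.48733317 -0.24348696 -2.78129627]
```

View pics/w3.png

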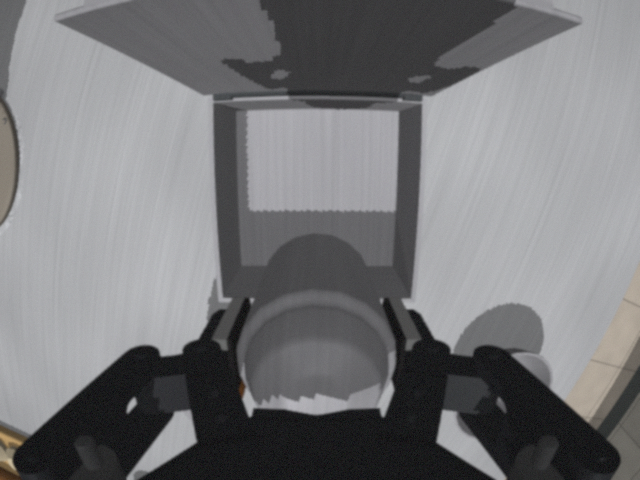

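The wrist view shows the open lid at the top, the box opening at columns 215–420, and the shaker centred laterally (column 317). Geometry puts it 25 mm to box −y, with about 28 mm of wall clearance. Lowering.

Request:
apply_moves:
  moves:
    - [[0,0,0,30,0,0,0],[0,0,0,35,0,0,0],[0,0,0,35,0,0,0],[0,0,0,30,0,0,0],[0,0,0,25,0,0,0],[0,0,0,15,0,0,0],[0,0,0,8,0,0,0],[0,0,0,4,0,0,0],[0,0,0,0,0,0,0]]

```text
time: 15.78
eef_pos: [0.489, 0.0722, 0.0516]
orientation: [[-0.32, 0.947, 0.001], [0.947, 0.32, -0.0], [-0.0, 0.001, -1.0]]
force: [-0.5, -0.9, -1.7]
gripper_width: 0.0544
finger_force: 64.1
```

Request:
apply_moves:
  moves:
    - [[0,0,0,3,0,0,0],[0,0,0,2,0,0,0],[0,0,0,1,0,0,0],[0,0,0,0,0,0,0]]

```text
time: 16.27
eef_pos: [0.4887, 0.0723, 0.0453]
orientation: [[-0.32, 0.947, -0.0], [0.947, 0.32, -0.0], [-0.0, -0.0, -1.0]]
force: [0.4, -0.6, -3.7]
gripper_width: 0.0548
finger_force: 64.1
```

Request:
apply_moves:
  moves:
    - [[0,0,0,1,0,0,0],[0,0,0,1,0,0,0],[0,0,0,1,0,0,0],[0,0,0,0,0,0,0]]

```text
time: 16.77
eef_pos: [0.4886, 0.0722, 0.0422]
orientation: [[-0.32, 0.947, -0.0], [0.947, 0.32, -0.0], [-0.0, -0.0, -1.0]]
force: [-1.2, 0.0, -3.6]
gripper_width: 0.0543
finger_force: 64.1
```

Request:
apply_moves:
  moves:
    - [[0,0,0,0.5,0,0,0],[0,0,0,0.5,0,0,0],[0,0,0,0,0,0,0]]

```text
time: 17.15
eef_pos: [0.4888, 0.0722, 0.0418]
orientation: [[-0.32, 0.947, 0.0], [0.947, 0.32, -0.0], [-0.0, 0.0, -1.0]]
force: [-2.1, -1.3, 4.8]
gripper_width: 0.0546
finger_force: 64.9
```

It is on the floor (force went from −3.6 to +4.8 N). Releasing, then rising.

Request:
apply_moves:
  moves:
    - [[0.85,0,0,0,0,0,0],[0.9,0,0,0,0,0,0],[0.9,0,0,0,0,0,0],[0.9,0,0,0,0,0,0],[0.9,0,0,0,0,0,0]]

```text
time: 17.77
eef_pos: [0.4887, 0.0722, 0.0413]
orientation: [[-0.32, 0.947, 0.0], [0.947, 0.32, -0.0], [-0.0, 0.0, -1.0]]
force: [-0.2, -0.4, 0.1]
gripper_width: 0.0765
finger_force: 0.0
```

Request:
apply_moves:
  moves:
    - [[0.9,0,0,-10,0,0,0],[0.9,0,0,-20,0,0,0],[0.9,0,0,-30,0,0,0],[0.9,0,0,-40,0,0,0],[0.9,0,0,-50,0,0,0],[0.9,0,0,-50,0,0,0],[0.9,0,0,-40,0,0,0],[0.9,-40,0,0,0,0,0],[0.9,-40,0,0,0,0,0],[0.9,-40,0,0,0,0,0]]

```text
time: 19.02
eef_pos: [0.5272, -0.0424, 0.2823]
orientation: [[-0.321, 0.947, 0.001], [0.947, 0.321, -0.0], [-0.001, 0.001, -1.0]]
force: [-0.3, -0.5, -0.2]
gripper_width: 0.077
finger_force: 0.0
```

```bash
python3 - <<'E'
from h import *
s=sense();print(s["eef_pos"],s["force"],s["time"])
p,d=grab_frame("scene")
for l in ["shaker_center","jar","cup","bowl","lid_edge"]:
    print(l,[(np.round(r["point"],3).tolist(),round(r["confidence"],2)) for r in place_of(l,"scene")[:3]])
cv2.imwrite("pics/s4.png",p)
q,d=grab_frame("wrist")
cv2.imwrite("pics/f4.png",np.hstack([cv2.resize(p[130:310,170:490],(400,225)),cv2.resize(q,(400,300))[:225]]))
E
```

```text
[ 0.52719276 -0.04242007  0.2822618 ] [-0.25615524 -0.48346908 -0.24133012] 19.025
shaker_center [([0.492, 0.074, 0.053], 0.97), ([0.63, -0.316, 0.05], 0.82)]
jar []
cup [([0.613, -0.159, -0.001], 0.85), ([0.458, 0.181, 0.094], 0.39)]
bowl [([0.777, -0.056, 0.002], 0.88)]
lid_edge [([0.45, 0.193, 0.271], 0.63), ([0.776, -0.059, 0.003], 0.34)]
```

View pics/f4.png

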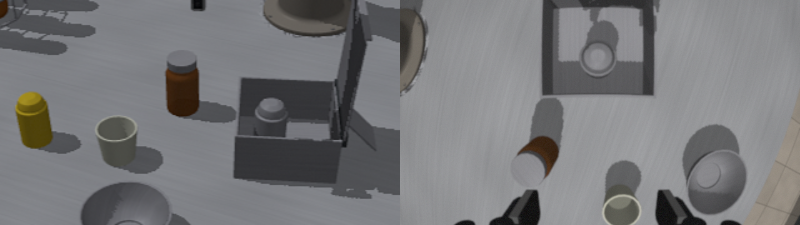

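The shaker stands upright in the box (left view 270,118; right view 598,60). The lid is open at (350,75). The jar (183,85), cup (117,140) and bowl are where they were. Handing in.

```bash
python3 -c "
from rig import *
print(close_job())"
```

```text
the job is handed in; nothing more can be done
None
```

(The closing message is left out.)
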